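# Lock the coolant tank's cam coupling

## Robot

A 6-joint arm with a two-finger parallel gripper is mounted at the origin on the work surface. World frame = base frame: x ahead of the robot, y to its left, z up, the work surface at z = 0. Lengths are in mm, angles in rad, forces in N, time in s.
With the tool pointing down it reaches from about 300 to 775 mm from the base axis. Payload 14.6 kg.
Tool frame: the origin (TCP) lies between the finger pads; the fingertips stand 22 mm ahead of it and the grasp point (between the pads) lies 3 mm ahead of it (finger_overhang is the distance from the TCP to the fingertips, in mm); z points along the fingers, y is the direction in which the jaws open and shut (so a half turn about z gives the same grasp; the last joint's range is limited). The gripper opens to 94 mm and grips with 3 to 60 N. Pads are 16 mm wide; open, the fingers measure 119 mm over their backs; the gripper's body (75 mm by 177 mm) begins 78 mm behind the grasp point.
Start: joints at [-1.3, 0.3, 1.521, -0, 1.321, -0.067], TCP at [182.269, -518.91, 227.446] pointing down, gripper open.
Joint ranges: [-3.03, 3.03], [-0.79, 2.21], [0.23, 2.52], [-1.04, 4.18], [0, 3.07], [-2.55, 2.55]. Speed limits (rad/s): [2.22, 2.22, 2.57, 3.14, 3.14, 3.14].

## Interface

Orientations are given as [roll, pitch, yaw] about the fixed x, y, z axes, in that order (R = Rz(yaw) Ry(pitch) Rx(roll)).
In Python, from cell import * gives the robot as it stands.
- The arm moves only by the tool jog_arm, never from a script. Its argument "increments" is a list of rows, each a list of 7 numbers: the shift along the tool's x, y, z in cm, then the turn, a rotation vector about the tool's x, y, z in degrees, then the finger opening in cm, from 0 to 9.4. In form: [[x, y, z, wx, wy, wz, grip], ...]. A call has 1 to 20 rows; each row shifts and turns the commanded pose from where the row before left it, along the tool's axes as they then stand; what a row does not reach is not made up. A row lasts 1/8 s, in which the tool goes at most 62.5 mm and 10.7 degrees, less where a joint would pass 70% of its speed; a pose out of reach is approached as far as the arm can. A call is refused whole if a number of a shift passes 6.25 or a number of a turn 10.7, either way. A call with a gripper value outside its range is refused whole. The fingers move at their own pace and stop on an object; "squeeze" is the grip in N (left out, the last holds). Time passes only in rows, so rows that do not move let the fingers close. It gives the time, the measured TCP pose, the force and the opening at its end, in the units of the state.
- read_state(): the state, without advancing time (a new reading comes with each control period).
- camera(name): name is "side" or "top"; returns a dict with "image" (384x512x3 uint8, red, green, blue), "K" (3x3 intrinsics, pixels), "k1" (the pictures are not rectified: a ray, as slopes to the right and down, at radius r is drawn at 1 + k1 r^2 times it, then the intrinsics apply), "rvec" (rotation vector, rad) and "tvec" (3), from world to camera coordinates, as OpenCV has them. Camera axes: x right, y down, z forward; pixel columns grow to the right and rows downward; lengths in mm; the calibration is good to about 2 mm. A picture is of the moment at which its call begins. There is no depth.
- sign_off(): hands the job in, once; it reports no verdict.
Trained networks look in a picture, given as the dict that the camera call returned (one of the last four; its "shot" number tells which), for a name from the list of things; names that differ only in an ending like _2 or _b are one class to them, and where a whole thing is asked for, a point or a joint stands for the part that bears it (a point fixed in the world has none). Each returns a list of dicts, best first, with "conf" (0 to 1); they miss things now and then, are a little off and sometimes report something else, mostly with a low value. They report only what shows in the picture. A call takes as long as a camera call.
- recognise(picture, name): "centre" ([x, y, z] in mm, in the coordinates of the camera as it stood for that picture, good to about 4 mm: the middle of the surface that is visible of it).
- regions_of(picture, name): "mask" (384x512 bool, what is visible of it).
The state is a dict: "clock": time; "joints": joint angles; "qd": joint speeds; "effort": joint torques, N m; "eef_pos": TCP position; "eef_rot": TCP orientation; "wrist_force": force on the tool from outside, world axes, zero at the start; "moment": the same for the moment, N m; "finger_gap": finger opening in mm.
Only numpy, scipy, OpenCV 4.12 (cv2) and the standard library are available. Lean on these libraries where they do the work, as an engineer would, in place of code of your own. Each camera call takes 0.05 s, during which the arm holds its last target.

## Task

One of the two coolant header tanks stands with its blue cam coupling only started on the grooved adaptor and both brass cam arms raised. Push that coupling fully home onto its shoulder, and only then swing its two cam arms fully down, one after the other, so that the tank is locked. Leave the other, already locked tank as it is and do not disturb the things around.

Things in the scene. Friction and masses are not known exactly. Their poses are not given: they have to be found in the camera images.
- tank: Fixed grey tank with raised coupling arms, 160 (x) x 150 (y) x 75 mm high; origin: centre of its underside, on the table. Up its centre line: steel neck 42 mm across, a shoulder 72 mm across with its upper face 130 mm above the table, then the grooved adaptor, 56 mm across, up to 172 mm. Yaw within 0.5 rad of 0; the cam arms point along its +y and -y.
- coupling (a joint): Travel of the blue coupling down the adaptor, m: 0 = 30 mm above the shoulder, 0.030 = fully home, lower edge on the shoulder (hard stop). Starts at 0 to 0.012. It slides only straight down the neck's axis; the gasket's drag (about 7 N of push needed beyond its weight) keeps it where it is left, with no spring back.
- coupling_top (a point): Centre of the flat top of the blue coupling, a round body 72 mm across (top face 64 mm, small steel disc in its middle), 55 mm high. Fully home this point is 185 mm above the table. The arms' pins sit 25 mm below it, 44 mm to either side.
- cam_left (a joint): Swing of the brass cam arm on the tank's +y side, rad: 0 = raised, outwards and 50 degrees above level; 0.873 = level; 1.92 = fully down, 60 degrees below level (hard stop). Starts at 0 to 0.45. Turns in the upright plane through the neck's axis and the tank's y; stays where it is left (drag 0.15 N m, about 2.5 N at 60 mm from the pin).
- cam_left_pin (a point): Pin (turning axis, level, along the tank's x) of the arm on the tank's +y side; it rides on the coupling, 44 mm from the neck's axis. The arm runs straight from it: a bar 14 mm wide and 7 mm thick, the pin lying in the middle of its thickness; tip 80 mm from the pin.
- cam_left_end (a point): Centre of the round eye (20 mm across, 7 mm thick) at the free end of the arm on the tank's +y side, 70 mm from its pin.
- cam_right (a joint): Swing of the brass cam arm on the tank's -y side, rad: 0 = raised, outwards and 50 degrees above level; 0.873 = level; 1.92 = fully down, 60 degrees below level (hard stop). Starts at 0 to 0.45. Turns in the upright plane through the neck's axis and the tank's y; stays where it is left (drag 0.15 N m, about 2.5 N at 60 mm from the pin).
- cam_right_pin (a point): Pin (turning axis, level, along the tank's x) of the arm on the tank's -y side; it rides on the coupling, 44 mm from the neck's axis. The arm runs straight from it: a bar 14 mm wide and 7 mm thick, the pin lying in the middle of its thickness; tip 80 mm from the pin.
- cam_right_end (a point): Centre of the round eye (20 mm across, 7 mm thick) at the free end of the arm on the tank's -y side, 70 mm from its pin.
- tank2: The other header tank, alike, 160 x 150 x 75 mm, origin at the centre of its underside. Its coupling is already home and both its arms are down (top 185 mm above the table; arms reach 84 mm from its axis, along its +y and -y). To be left locked.
- cam2_left (a joint): Swing of the cam arm on the +y side of the other, already locked tank, same meaning; 1.92 = fully down.
- cam2_right (a joint): Swing of the cam arm on the -y side of the other, already locked tank, same meaning; 1.92 = fully down.
- mirror_post: Bystander: black post on a 60 x 60 mm base with a round mirror, 151 mm high. Origin at the centre of its underside.
- lens_post: Bystander: black post on a 60 x 60 mm base with a round lens, 151 mm high. Origin at the centre of its underside.
- driver: Bystander: screwdriver with a yellow handle, 170 mm long, lying on the table, origin near its middle.
- additive: Bystander: white bottle with a blue cap, 60 mm across, 140 mm high. Origin at the centre of its underside.
- camera: Bystander: pale blue-grey camera box with a black lens flange, 118 x 75 x 70 mm. Origin at the centre of its underside.
- tissue_box: Bystander: cardboard box, 110 x 120 x 50 mm. Origin at the centre of its underside.
- spare_plug: Bystander: orange round plug, 34 mm across, 14 mm high, lying on top of the tank behind its neck (tank's +x side). Origin at the centre of its underside.

How it is judged:
By the outcome, as a careful person would: the job done as asked, in the order asked, and still so for the second after the job is handed in, with the robot touching nothing.
It also fails if it takes over 61 s, if anything falls off the work surface, if the arm or the gripper's body presses on something with over 40 N, if the wrist force passes 120 N, or if a joint passes its speed limit or range.

## Working session

There is one attempt and no reset: what is moved stays moved. The work goes in short steps, Python scripts to look and compute and a tool call to move; the robot and the scene stay as the last step left them, time stands still between calls to the robot, and variables do not carry over. Pictures are saved under pics/ and viewed, and the job is handed in when it is done.

Besides the shell and the picture viewer there is one more tool, called after ">>>" in YAML: its name, and indented under it one key for each argument. jog_arm: Moves the arm, as the interface text tells. Its arguments: {"type":"object","properties":{"increments":{"type":"array"},"squeeze":{"type":"number"}},"required":["increments"]}

```bash
ls; mkdir -p pics; cat > h.py <<'E'
from cell import *
import numpy as np, cv2
def save(c,n): cv2.imwrite('pics/'+n, cv2.cvtColor(c['image'],cv2.COLOR_RGB2BGR))
def cw(c,p):
    R=cv2.Rodrigues(np.array(c['rvec'],float))[0]; return R.T@(np.array(p,float)-np.array(c['tvec'],float).ravel())
def ray(c,uv):
    K=np.array(c['K'],float); x=(uv[0]-K[0,2])/K[0,0]; y=(uv[1]-K[1,2])/K[1,1]
    s=np.array([x,y]);u=s.copy()
    for _ in range(30): u=s/(1+c['k1']*(u@u))
    R=cv2.Rodrigues(np.array(c['rvec'],float))[0]
    o=-R.T@np.array(c['tvec'],float).ravel(); d=R.T@np.array([u[0],u[1],1]); return o,d/np.linalg.norm(d)
def proj(c,P):
    R=cv2.Rodrigues(np.array(c['rvec'],float))[0]; q=R@np.array(P,float)+np.array(c['tvec'],float).ravel()
    u=q[:2]/q[2]; u=u*(1+c['k1']*(u@u)); K=np.array(c['K'],float); return K[0,0]*u[0]+K[0,2],K[1,1]*u[1]+K[1,2]
def tri(a,ua,b,ub):
    o1,d1=ray(a,ua);o2,d2=ray(b,ub)
    A=np.stack([d1,-d2],1); t=np.linalg.lstsq(A,o2-o1,rcond=None)[0]
    p,q=o1+t[0]*d1,o2+t[1]*d2; return (p+q)/2,np.linalg.norm(p-q)
def atz(c,uv,z):
    o,d=ray(c,uv); return o+d*(z-o[2])/d[2]
E
python3 - <<'E'
from h import *
s=camera('side');t=camera('top')
save(s,'s0.png');save(t,'t0.png')
for n in ['tank','coupling_top','cam_left_pin','cam_left_end','cam_right_pin','cam_right_end','spare_plug','mirror_post','lens_post','additive','camera','tissue_box','driver']:
    for nm,c in (('s',s),('t',t)):
        print(n,nm,[(round(d['conf'],2),cw(c,d['centre']).round(0).tolist()) for d in recognise(c,n)][:3])
print(read_state())
E
```

```text
pics
tank s [(0.84, [589.0, -234.0, 76.0]), (0.7, [559.0, 111.0, 76.0]), (0.5, [593.0, -222.0, 205.0])]
tank t [(0.78, [568.0, -194.0, 76.0]), (0.58, [549.0, 143.0, 74.0]), (0.37, [588.0, -199.0, 210.0])]
coupling_top s [(0.62, [593.0, -223.0, 203.0]), (0.52, [305.0, 388.0, 37.0])]
coupling_top t [(0.73, [589.0, -203.0, 207.0])]
cam_left_pin s [(0.41, [622.0, -127.0, 210.0])]
cam_left_pin t [(0.49, [623.0, -130.0, 200.0])]
cam_left_end s []
cam_left_end t [(0.41, [623.0, -132.0, 199.0]), (0.38, [587.0, -201.0, 206.0])]
cam_right_pin s [(0.65, [564.0, -267.0, 207.0])]
cam_right_pin t []
cam_right_end s [(0.74, [792.0, -4.0, 82.0]), (0.57, [637.0, -244.0, 91.0]), (0.42, [564.0, -269.0, 205.0])]
cam_right_end t [(0.7, [789.0, 210.0, 23.0])]
spare_plug s [(0.59, [627.0, -130.0, 207.0]), (0.16, [572.0, 83.0, 133.0])]
spare_plug t [(0.62, [587.0, -203.0, 209.0])]
mirror_post s [(0.86, [319.0, -382.0, 11.0])]
mirror_post t [(0.6, [321.0, -357.0, 10.0]), (0.47, [622.0, -131.0, 199.0])]
lens_post s [(0.88, [307.0, 390.0, 38.0])]
lens_post t [(0.83, [306.0, 388.0, 10.0])]
additive s [(0.84, [7
[... 348 characters left out ...]
 204.0, 16.0])]
driver t []
{'clock': 1.4, 'joints': array([-1.29957816e+00,  2.99897355e-01,  1.52099486e+00,  3.50714554e-06,
        1.32069120e+00, -6.65725207e-02]), 'qd': array([ 0.00128555, -0.00105907,  0.00149269, -0.00047357, -0.00134175,
       -0.00099094]), 'effort': array([ 1.30171840e-03, -5.31656706e+01, -3.52917087e+01,  7.08566909e-02,
        2.13450874e-02, -3.85114481e-05]), 'eef_pos': array([ 182.28274636, -518.90953416,  227.44920866]), 'eef_rot': array([ 3.14158321e+00, -2.77604676e-06,  3.37789824e-01]), 'wrist_force': array([ 0.0770119 , -0.31381019, -0.68612947]), 'moment': array([ 2.10903063e-02,  3.14371875e-02, -7.44667013e-05]), 'finger_gap': 93.99973412522658}
```

View pics/s0.png

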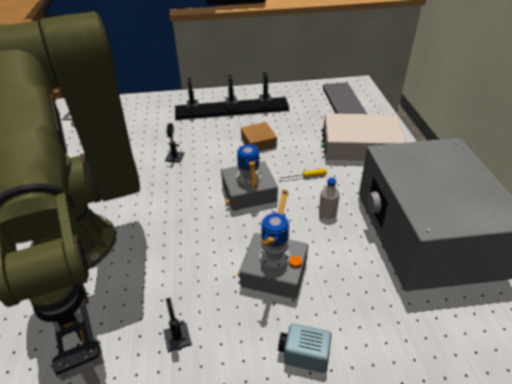

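View pics/t0.png

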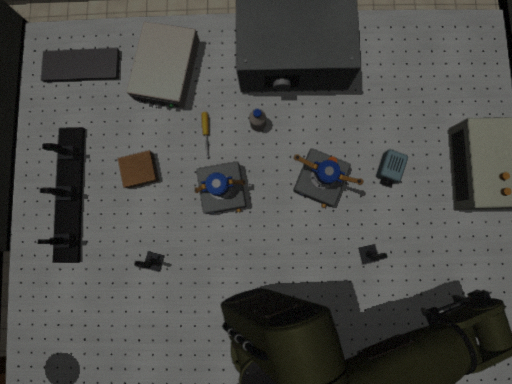

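```bash
python3 - <<'E'
from h import *
import pickle
s=camera('side');t=camera('top')
def crop(c,x0,y0,x1,y1,n,k):
    im=cv2.cvtColor(c['image'][y0:y1,x0:x1],cv2.COLOR_RGB2BGR); cv2.imwrite('pics/'+n,cv2.resize(im,None,fx=k,fy=k,interpolation=cv2.INTER_CUBIC))
crop(s,220,180,330,310,'s1.png',4.5);crop(t,280,135,380,215,'t1.png',7)
for c in (s,t):
    o,_=ray(c,(256,192)); print(o.round(),np.array(c['K']).round(1).tolist(),c['k1'])
    for P in [(600,-200,0),(700,-200,0),(600,-100,0),(600,-200,200)]: print(P,np.round(proj(c,P),1))
pickle.dump((s,t),open('st.pkl','wb'))
E
```

```text
[ 452. -976.  982.] [[434.6, 0.0, 252.1], [0.0, 434.6, 189.8], [0.0, 0.0, 1.0]] 0.02825931271116007
(600, -200, 0) [277.  270.9]
(700, -200, 0) [311.6 267.1]
(600, -100, 0) [271.5 244.9]
(600, -200, 200) [278.3 220.9]
[ 418.  -10. 1343.] [[371.8, 0.0, 255.8], [0.0, 371.8, 184.8], [0.0, 0.0, 1.0]] -0.05112998183894314
(600, -200, 0) [318.2 176. ]
(700, -200, 0) [317.3 149. ]
(600, -100, 0) [290.7 176.5]
(600, -200, 200) [327.1 167.2]
```

View pics/s1.png

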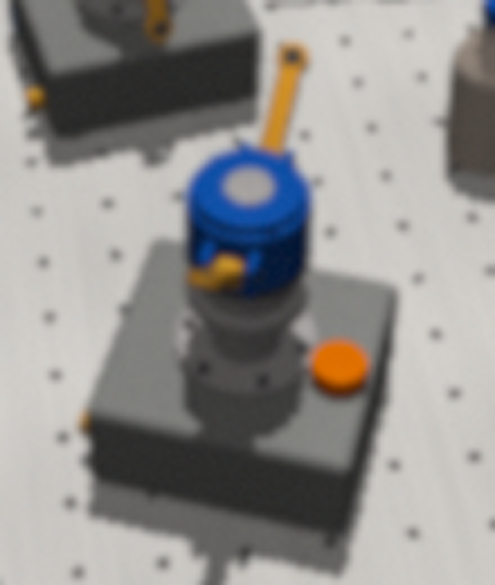

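View pics/t1.png

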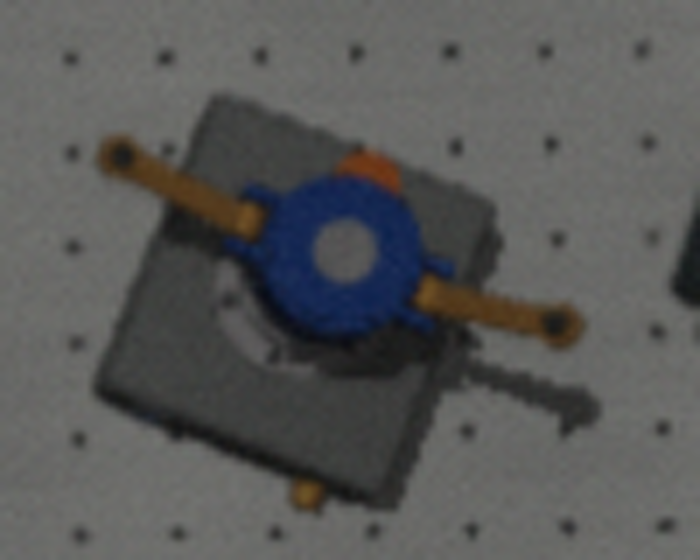

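```bash
cat > fit.py <<'E'
from h import *
import pickle
from scipy.optimize import least_squares
s,t=pickle.load(open('st.pkl','rb'))
S=lambda x,y:np.array([220+(x+.5)/4.5-.5,180+(y+.5)/4.5-.5]); T=lambda x,y:np.array([280+(x+.5)/7-.5,135+(y+.5)/7-.5])
print('top',tri(s,S(247,186),t,T(345,250)))
print('Leye',tri(s,S(291,56),t,T(122,156)))
print('Reye',tri(s,S(208,275),t,T(555,323)))
print('plug',tri(s,S(340,358),t,T(365,180)))
for n,p in [('tl',(240*0+215,97)),('bl',(97,390)),('br',(388,505)),('tr',(495,210))]: print(n,atz(t,T(*p),75).round(1))
for n,p in [('tl',(160,243)),('bl',(95,410)),('br',(350,470)),('tr',(395,293))]: print(n,atz(s,S(*p),75).round(1))
E
python3 fit.py
```

```text
top (array([ 589.42588366, -204.23312489,  205.36248555]), np.float64(0.13400249153302812))
Leye (array([ 631.93880444, -106.69623613,  212.91568431]), np.float64(0.07588657073877349))
Reye (array([ 553.62185998, -289.27468487,  228.70718985]), np.float64(1.843702184180452))
plug (array([ 641.59063362, -235.64122452,   85.92630927]), np.float64(0.4193683800369608))
tl [ 686.7 -165.2   75. ]
bl [ 542.2 -103.2   75. ]
br [ 483.7 -242.8   75. ]
tr [ 627.7 -300.9   75. ]
tl [ 549.2 -117.6   75. ]
bl [ 494.2 -245.2   75. ]
br [ 633.  -307.9   75. ]
tr [ 687.6 -180.4   75. ]
```

>>> jog_arm:
  increments:
    - [0,0,-2,0,0,-9.4,0]
    - [0,0,-2,0,0,-9.4,0]
    - [0,0,-2,0,0,-9.4,0]
    - [0,0,-1,0,0,-9.4,0]
    - [0,0,0,0,0,-9.4,0]
    - [3.8,2,0,0,0,0,0]
    - [3.8,2,0,0,0,0,0]
    - [3.8,2,0,0,0,0,0]
    - [3.8,2,0,0,0,0,0]
    - [3.8,2,0,0,0,0,0]
    - [3.8,2,0,0,0,0,0]
  squeeze: 20

```text
clock: 2.88
eef_pos: [384.6, -357.2, 297.6]
eef_rot: [3.141, 0.0, 1.158]
wrist_force: [-0.4, -1.0, 0.6]
finger_gap: 0.9
```

>>> jog_arm:
  increments:
    - [3.2,1.8,0,0,0,0,0]
    - [3.2,1.8,0,0,0,0,0]
    - [3.2,1.8,0,0,0,0,0]
    - [3.2,1.8,0,0,0,0,0]
    - [3.2,1.8,0,0,0,0,0]
    - [3.2,1.8,0,0,0,0,0]
    - [3.1,1.9,0,0,0,0,0]
    - [0,0,0,0,0,0,0]
    - [0,0,0,0,0,0,0]

```text
clock: 4.0
eef_pos: [589.1, -205.1, 297.3]
eef_rot: [-3.141, 0.0, 1.158]
wrist_force: [0.1, 0.3, -0.6]
finger_gap: 0.2
```

```bash
python3 - <<'E'
from h import *
s=camera('side')
im=cv2.cvtColor(s['image'][130:310,180:350],cv2.COLOR_RGB2BGR); cv2.imwrite('pics/s2.png',cv2.resize(im,None,fx=3.3,fy=3.3,interpolation=cv2.INTER_CUBIC))
r=read_state();print(r['eef_pos'],r['wrist_force'],r['joints'])
E
```

```text
[ 588.9176864  -205.39621635  297.52096549] [-0.16089064  0.6551493  -0.21488367] [-3.94242100e-01  4.31337388e-01  1.18311399e+00 -1.26966498e-04
  1.52716460e+00  1.90761112e-02]
```

View pics/s2.png

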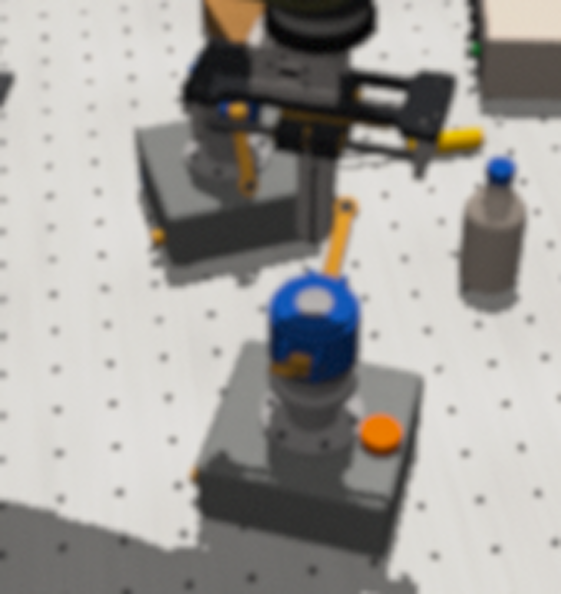

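The closed fingers (tip ~(310,240) in the crop) stand above the coupling's steel disc (315,300), and the arms are clear. Descending.

>>> jog_arm:
  increments:
    - [0,0,2,0,0,0,0]
    - [0,0,2,0,0,0,0]
    - [0,0,1.5,0,0,0,0]
    - [0,0,1,0,0,0,0]
    - [0,0,0.4,0,0,0,0]
    - [0,0,0.4,0,0,0,0]
    - [0,0,0.3,0,0,0,0]
    - [0,0,0.3,0,0,0,0]
    - [0,0,0,0,0,0,0]

```text
clock: 5.18
eef_pos: [589.3, -205.1, 219.4]
eef_rot: [3.141, 0.0, 1.158]
wrist_force: [-3.5, -0.9, 4.1]
finger_gap: 0.1
```

>>> jog_arm:
  increments:
    - [0,0,0.3,0,0,0,0]
    - [0,0,0.3,0,0,0,0]
    - [0,0,0.3,0,0,0,0]
    - [0,0,0.1,0,0,0,0]
    - [0,0,0.1,0,0,0,0]
    - [0,0,0,0,0,0,0]

```text
clock: 5.92
eef_pos: [589.3, -205.1, 208.5]
eef_rot: [3.141, 0.0, 1.158]
wrist_force: [-4.7, -0.9, 6.0]
finger_gap: 0.5
```

>>> jog_arm:
  increments:
    - [0,0,0.1,0,0,0,0]
    - [0,0,0.1,0,0,0,0]
    - [0,0,0,0,0,0,0]

```text
clock: 6.3
eef_pos: [589.3, -205.2, 207.2]
eef_rot: [3.14, 0.0, 1.158]
wrist_force: [-6.8, 1.3, 12.2]
finger_gap: 0.5
```

>>> jog_arm:
  increments:
    - [0,0,0.1,0,0,0,0]
    - [0,0,0.1,0,0,0,0]
    - [0,0,0,0,0,0,0]

```text
clock: 6.68
eef_pos: [589.4, -205.2, 207.1]
eef_rot: [3.139, 0.0, 1.158]
wrist_force: [-13.8, 3.0, 24.8]
finger_gap: 0.5
```

>>> jog_arm:
  increments:
    - [0,0,-1,0,0,0,0]
    - [0,0,-2,0,0,0,0]
    - [0,0,-2,0,0,0,0]
    - [0,0,-2,0,0,0,0]
    - [0,0,-2,0,0,0,0]
    - [0,0,0,0,0,0,0]

```text
clock: 7.42
eef_pos: [589.8, -205.0, 294.9]
eef_rot: [3.139, -0.0, 1.158]
wrist_force: [0.1, -0.8, -1.4]
finger_gap: 0.4
```

```bash
python3 - <<'E'
from h import *
s=camera('side')
im=cv2.cvtColor(s['image'][180:310,220:330],cv2.COLOR_RGB2BGR); cv2.imwrite('pics/s3.png',cv2.resize(im,None,fx=4.5,fy=4.5,interpolation=cv2.INTER_CUBIC))
r=read_state();print(r['eef_pos'],r['wrist_force'])
x=np.array([589.4,-204.2]);u=np.array([.3995,.917])
for z in (205,185): print(np.round((np.array(proj(s,[*x,z]))-[220,180])*4.5))
for rad,a,pz in((1,27.5,160),(-1,45,160)):
    q=44+70*np.cos(np.radians(a)); print(np.round((np.array(proj(s,[*(x+rad*q*u),pz+70*np.sin(np.radians(a))]))-[220,180])*4.5))
E
```

```text
[ 589.56510386 -204.89736661  293.48582027] [ 0.35125915  0.04964185 -0.80815084]
[245. 185.]
[245. 210.]
[288.  80.]
[202. 300.]
```

View pics/s3.png

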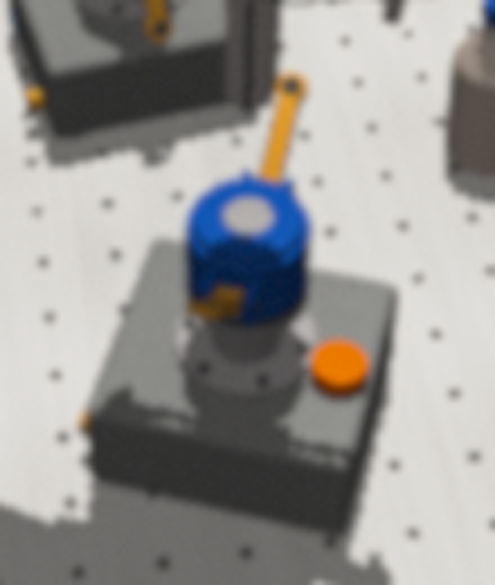

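Side picture: the steel disc dropped from crop (247,186) to (247,215), the coupling's skirt meets the shoulder with no gap, and contact stopped hard at tip z≈185. Both arms are still raised. Left arm next.

>>> jog_arm:
  increments:
    - [3,0,0,0,0,0,0]
    - [3,0,0,0,0,0,0]
    - [3.3,0,0,0,0,0,0]
    - [0,0,2,0,0,0,0]
    - [0,0,2,0,0,0,0]
    - [0,0,2,0,0,0,0]
    - [0,0,1,0,0,0,0]
    - [0,0,0.5,0,0,0,0]
    - [0,0,0,0,0,0,0]

```text
clock: 8.6
eef_pos: [626.7, -119.7, 218.5]
eef_rot: [-3.142, -0.0, 1.158]
wrist_force: [-0.1, 0.0, 0.6]
finger_gap: 0.3
```

>>> jog_arm:
  increments:
    - [0.2,0,0.8,0,0,0,0]
    - [0.2,0,0.8,0,0,0,0]
    - [0.2,0,0.8,0,0,0,0]
    - [0.2,0,0.9,0,0,0,0]
    - [0.2,0,0.8,0,0,0,0]
    - [0.2,0,0.8,0,0,0,0]
    - [0.1,0,0.7,0,0,0,0]
    - [0,0,0.7,0,0,0,0]
    - [0,0,0,0,0,0,0]

```text
clock: 9.72
eef_pos: [631.7, -107.6, 154.7]
eef_rot: [-3.14, -0.0, 1.158]
wrist_force: [-0.3, -0.5, 1.0]
finger_gap: 0.3
```

```bash
python3 - <<'E'
from h import *
s=camera('side')
im=cv2.cvtColor(s['image'][130:310,200:350],cv2.COLOR_RGB2BGR); cv2.imwrite('pics/s4.png',cv2.resize(im,None,fx=3.3,fy=3.3,interpolation=cv2.INTER_CUBIC))
E
```

```text
(no output)
```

View pics/s4.png

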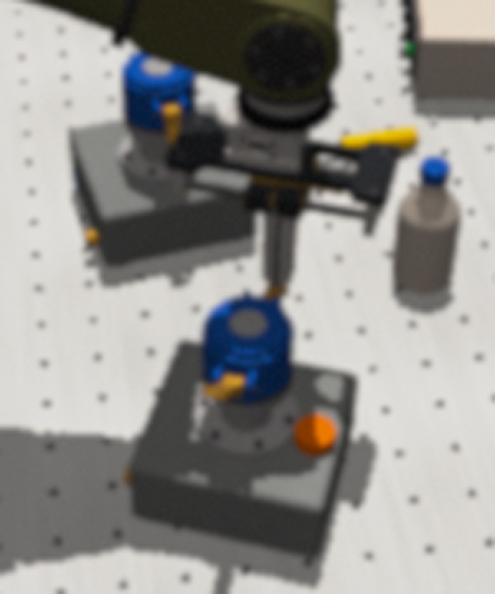

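The fingers cover the left arm; its brass shows at (275,292) under the tip. Continuing the arc inward.

>>> jog_arm:
  increments:
    - [-0.1,0,0.5,0,0,0,0]
    - [-0.2,0,0.5,0,0,0,0]
    - [-0.3,0,0.4,0,0,0,0]
    - [-0.4,0,0.4,0,0,0,0]
    - [-0.4,0,0.3,0,0,0,0]
    - [-0.4,0,0.2,0,0,0,0]
    - [-0.2,0,0.2,0,0,0,0]
    - [-0.1,0,0.2,0,0,0,0]
    - [0,0,0,0,0,0,0]

```text
clock: 10.9
eef_pos: [624.1, -126.2, 130.0]
eef_rot: [3.14, -0.002, 1.158]
wrist_force: [0.3, 8.9, 10.8]
finger_gap: 0.5
```

>>> jog_arm:
  increments:
    - [-0.1,0,0,0,0,0,0]
    - [-0.1,0,0,0,0,0,0]
    - [0,0,0,0,0,0,0]

```text
clock: 11.28
eef_pos: [623.8, -126.7, 130.1]
eef_rot: [3.14, -0.004, 1.159]
wrist_force: [4.0, 16.0, 11.5]
finger_gap: 1.0
```

>>> jog_arm:
  increments:
    - [1,0,0,0,0,0,0]
    - [2,0,0,0,0,0,0]
    - [0,0,-3,0,0,0,0]
    - [0,0,-4,0,0,0,0]
    - [0,0,-4,0,0,0,0]
    - [0,0,-3.5,0,0,0,0]
    - [-4,0,0,0,0,0,0]
    - [-4,0,0,0,0,0,0]
    - [-4,0,0,0,0,0,0]
    - [-4,0,0,0,0,0,0]
    - [-3,0,0,0,0,0,0]
    - [0,0,0,0,0,0,0]
    - [0,0,0,0,0,0,0]

```text
clock: 12.9
eef_pos: [559.0, -274.4, 273.2]
eef_rot: [-3.141, -0.0, 1.159]
wrist_force: [0.2, 0.7, 0.3]
finger_gap: 0.2
```

```bash
python3 - <<'E'
from h import *
s=camera('side');t=camera('top')
im=cv2.cvtColor(s['image'][130:310,200:350],cv2.COLOR_RGB2BGR); a=cv2.resize(im,None,fx=3,fy=3,interpolation=cv2.INTER_CUBIC)
im=cv2.cvtColor(t['image'][115:225,270:380],cv2.COLOR_RGB2BGR); b=cv2.resize(im,(340,340),interpolation=cv2.INTER_CUBIC)
o=np.zeros((540,790,3),np.uint8);o[:,:450]=a;o[:340,450:]=b;cv2.imwrite('pics/s5.png',o)
r=read_state();print(r['eef_pos'],r['wrist_force'])
d=r['eef_pos'][:2]-[589.4,-204.2];print(d@[.4,.917],d@[.917,-.4])
E
```

```text
[ 559.1207433  -274.21465205  273.34008509] [-0.53780925 -0.05179458 -0.98702613]
-76.31513860930292 0.23978242828736868
```

View pics/s5.png

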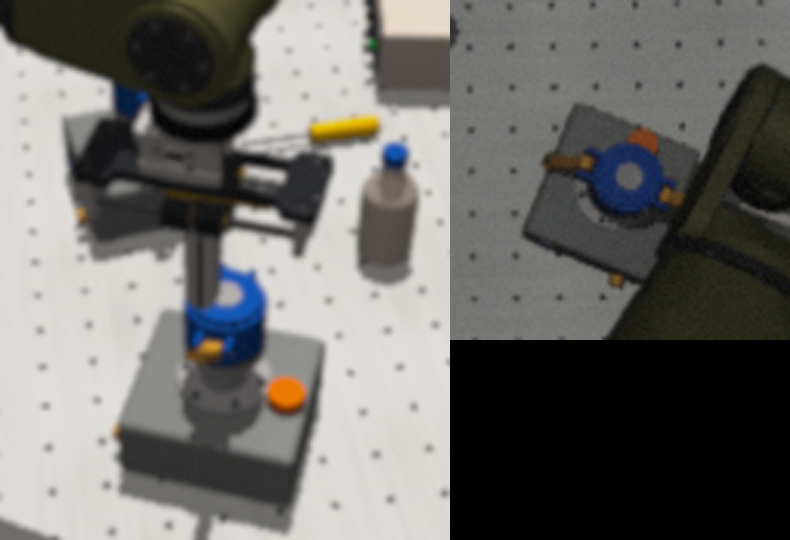

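Top view: the left arm (545–590,160) is now foreshortened against the tank, i.e. down. Side view: the right arm is still raised, with the fingers above it. Pushing it down next.

>>> jog_arm:
  increments:
    - [-0.6,0,1.5,0,0,0,0]
    - [0,0,1.4,0,0,0,0]
    - [0,0,1.1,0,0,0,0]
    - [-0.3,0,0.8,0,0,0,0]
    - [-0.3,0,0.8,0,0,0,0]
    - [-0.4,0,0.8,0,0,0,0]
    - [-0.5,0,1.2,0,0,0,0]
    - [-0.4,0,1.2,0,0,0,0]
    - [0,0,0,0,0,0,0]

```text
clock: 14.12
eef_pos: [548.0, -298.3, 183.9]
eef_rot: [-3.139, -0.0, 1.158]
wrist_force: [-0.1, -0.5, -0.2]
finger_gap: 0.8
```

>>> jog_arm:
  increments:
    - [-0.1,0,0.7,0,0,0,0]
    - [-0.1,0,0.7,0,0,0,0]
    - [0,0,0.8,0,0,0,0]
    - [0,0,0.7,0,0,0,0]
    - [0.1,0,0.5,0,0,0,0]
    - [0.2,0,0.5,0,0,0,0]
    - [0.3,0,0.4,0,0,0,0]
    - [0.4,0,0.4,0,0,0,0]
    - [0.4,0,0.3,0,0,0,0]
    - [0.4,0,0.2,0,0,0,0]
    - [0.2,0,0.2,0,0,0,0]
    - [0.1,0,0.1,0,0,0,0]
    - [0,0,0,0,0,0,0]

```text
clock: 15.75
eef_pos: [555.7, -282.3, 131.6]
eef_rot: [3.14, 0.002, 1.158]
wrist_force: [-8.2, -9.8, 10.7]
finger_gap: 0.4
```

>>> jog_arm:
  increments:
    - [0.1,0,0,0,0,0,0]
    - [0.1,0,0.1,0,0,0,0]
    - [0,0,0,0,0,0,0]

```text
clock: 16.12
eef_pos: [556.1, -281.7, 131.3]
eef_rot: [3.14, 0.005, 1.157]
wrist_force: [-14.3, -16.2, 14.8]
finger_gap: 0.4
```

Hard stop there too. Retreating out, up and aside for a check.

>>> jog_arm:
  increments:
    - [-1,0,0,0,0,0,0]
    - [-2,0,0,0,0,0,0]
    - [0,0,-3,0,0,0,0]
    - [0,0,-4,0,0,0,0]
    - [0,0,-5,0,0,0,0]
    - [0,0,-5,0,0,0,0]
    - [-3,-4,0,0,0,0,0]
    - [-3,-4,0,0,0,0,0]
    - [-3,-4,0,0,0,0,0]
    - [-3,-4,0,0,0,0,0]
    - [-3,-4,0,0,0,0,0]
    - [0,0,0,0,0,0,0]
    - [0,0,0,0,0,0,0]

```text
clock: 17.75
eef_pos: [301.7, -364.0, 299.4]
eef_rot: [3.141, -0.0, 1.158]
wrist_force: [0.5, 0.5, 0.4]
finger_gap: 0.3
```

```bash
cat > chk.py <<'E'
from h import *
s=camera('side');t=camera('top')
im=cv2.cvtColor(s['image'][150:310,200:350],cv2.COLOR_RGB2BGR); a=cv2.resize(im,(450,480),interpolation=cv2.INTER_CUBIC)
im=cv2.cvtColor(t['image'][130:220,285:375],cv2.COLOR_RGB2BGR); b=cv2.resize(im,(340,340),interpolation=cv2.INTER_CUBIC)
o=np.zeros((480,790,3),np.uint8);o[:,:450]=a;o[:340,450:]=b
x=np.array([589.4,-204.2]);u=np.array([.3995,.917])
for sg in (1,-1):
    p=[*(x+sg*79*u),99.4]
    print(sg,'side',np.round((np.array(proj(s,p))-[200,150])*3),'top',np.round((np.array(proj(t,p))-[285,130])*340/90)+[450,0])
cv2.imwrite('pics/s6.png',o); save(s,'s7.png'); save(t,'t7.png')
r=read_state();print(r['clock'],r['eef_pos'],r['wrist_force'])
E
python3 chk.py
```

```text
1 side [243. 236.] top [514. 137.]
-1 side [199. 365.] top [679. 204.]
17.85 [ 302.21131347 -363.61934697  299.21124759] [0.30394017 0.23654256 0.10680077]
```

View pics/s6.png

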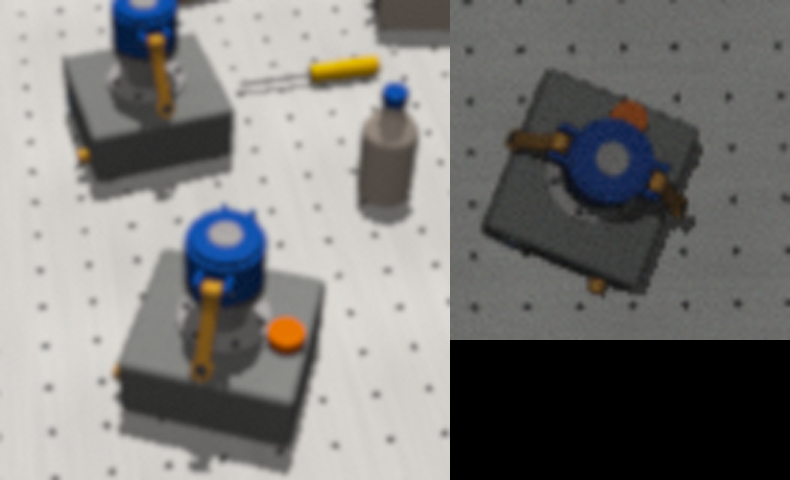

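View pics/s7.png

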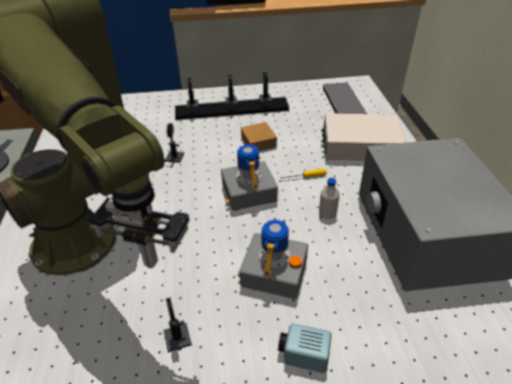

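The picture shows the right eye at (202,370), predicted (199,365), and the left eye in the top view at (516,141), predicted (514,137). Tank2, the plug, the posts, the bottle and the rest have not moved. Handing in.

```bash
python3 -c "
from cell import *
print(sign_off())"
```

```text
the job is handed in; nothing more can be done
None
```

The tank is locked. I pushed the coupling down onto its shoulder with the closed fingers, then swung the +y arm fully down, then the -y arm. I handed in at about 18 s with the gripper clear of everything.

- **Coupling:** the fingers met a hard stop with the tip at z ≈ 185 mm. Wrist force there rose from about 6 N to 25 N.
- **Cam arms:** each met a hard stop at about 61 degrees below level, at 15–20 N, against the nominal 60.
- **Final pictures:** both arm ends lay within about 6 px of their predicted fully-down positions in the enlarged crops (about 2 px in the camera pictures). The other tank and the things around looked unmoved.
- **Small disagreement:** the coupling's steel disc dropped 29 px in the side crop, where 25 px was expected. That is about 3 mm, which I took as reading error because the hard stop agreed with the expected height.

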